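Feed a row of valve bodies home on a rail and shut the keeper

ROBOT

A 6-joint arm with a two-finger parallel gripper is mounted at the origin on a cart in front of the work surface, level with it; the furniture and walls round the work are solid. World frame = base frame: x ahead of the robot, y to its left, z up, the work surface at z = 0. Lengths are in mm, angles in rad, forces in N, time in s.
With the tool pointing down it reaches from about 350 to 775 mm from the base axis. Payload 7.3 kg.
Tool frame: the origin (TCP) lies between the finger pads; the fingertips stand tcp_to_tips ahead of it and the grasp point (between the pads) lies 5 mm behind it (tcp_to_tips is the distance from the TCP to the fingertips, in mm); z points along the fingers, x is the direction in which the jaws open and shut, and the axes are right-handed (so a half turn about z gives the same grasp; the last joint's range is limited). The gripper opens to 92 mm and grips with 3 to 60 N. Pads are 19 mm wide; open, the fingers measure 130 mm over their backs; the gripper's body (75 mm by 190 mm) begins 47 mm behind the grasp point.
Start: joints at [-1.421, 0.342, 1.524, -0, 1.275, -0.146], TCP at [153.062, -502.211, 240.741] pointing down, gripper open.
Joint ranges: [-2.53, 2.53], [-0.77, 2.02], [0.04, 2.7], [-1, 4.14], [0.28, 2.66], [-3.11, 3.11]. Speed limits (rad/s): [2.57, 2.57, 3.14, 3.14, 3.14, 3.14].

INTERFACE

Orientations are given as [roll, pitch, yaw] about the fixed x, y, z axes, in that order (R = Rz(yaw) Ry(pitch) Rx(roll)).
In Python, from plant import * gives the robot as it stands.
- The arm moves only by the tool drive_tool, never from a script. Its argument "deltas" is a list of rows, each an object of numbers: "hand": the gripper's target within -1 to 1 (shut at 1, half-way at 0, fully open at -1); "tx", "ty", "tz": the shift along the tool's x, y, z each as a share of 4 cm, from -1 to 1; "wx", "wy", "wz": the turn, a rotation vector about the tool's x, y, z each as a share of 5 degrees, from -1 to 1. In form: [{"hand": .., "tx": .., "ty": .., "tz": .., "wx": .., "wy": .., "wz": ..}, ...]. A call has 1 to 20 rows; each row shifts and turns the commanded pose from where the row before left it, along the tool's axes as they then stand; what a row does not reach is not made up. A row lasts 1/12 s, in which the tool goes at most 41.7 mm and 7.16 degrees, less where a joint would pass 70% of its speed; a pose out of reach is approached as far as the arm can. A call with a number of a shift or a turn outside -1 to 1 is refused whole. A call with a gripper value outside its range is refused whole. The fingers move at their own pace and stop on an object; the grip force is fixed at half the most. Time passes only in rows, so rows that do not move let the fingers close. It gives the time, the measured TCP pose, the force and the opening at its end, in the units of the state.
- get_obs(): the state, without advancing time (a new reading comes with each control period).
- capture(name): name is "side" or "top"; returns the picture (480x640x3 uint8, red, green, blue); there is no depth.
- camera_model(name): a dict with "fx", "fy", "cx", "cy" (pixels), "rvec" (rotation vector, rad) and "tvec" (3), from world to camera coordinates, as OpenCV has them. Camera axes: x right, y down, z forward; pixel columns grow to the right and rows downward; lengths in mm; the calibration is good to about 2 mm. A picture is of the moment at which its call begins. camera_model takes no time and is no camera call.
- close_job(): hands the job in, once; it reports no verdict.
The state is a dict: "time": time; "joint_positions": joint angles; "dq": joint speeds; "tau": joint torques, N m; "tool_pos": TCP position; "tcp_rot": TCP orientation; "contact_force": force on the tool from outside, world axes, zero at the start; "moment": the same for the moment, N m; "grip_width": finger opening in mm.
Only numpy, scipy, OpenCV 4.12 (cv2) and the standard library are available. Lean on these libraries where they do the work, as an engineer would, in place of code of your own. Each camera call takes 0.05 s, during which the arm holds its last target.

TASK

Four valve bodies stand touching in a row in the channel of the feed rail. Push them as one train along the rail, with a fingertip on the rearmost one only, until the first is fully home against the end stop and the row is closed up; then push the swinging keeper arm fully across the rail behind the row. Do not lift or tip the valve bodies, and leave the spare valve body, the gauge block and the loupe beside the rail alone.

Things in the scene. Friction and masses are not known exactly. Their poses are not given: they have to be found in the camera images.
- rail: Fixed aluminium rail, 265 x 60 mm. Origin on the bench under the channel's centre line; x along the channel to the end stop, y towards the robot, z up. Base x -150 to +115 mm, 8 mm thick; valve bodies stand on it. Channel 33 mm wide between lips 6 mm wide, tops 18 mm above the bench. End stop: dark block 45 mm wide, top at 48 mm, face at x = +100 mm. A row fully home spans x = +100 to -20 mm.
- valve_1: Turned steel valve body, upright cylinder, 30 mm in diameter, 46 mm tall, about 0.16 kg, in the rail's channel; origin at the centre of its underside (8 mm above the bench). First of the row, next to the end stop.
- valve_2: Turned steel valve body, upright cylinder, 30 mm in diameter, 46 mm tall, about 0.16 kg, in the rail's channel; origin at the centre of its underside (8 mm above the bench). Second of the row.
- valve_3: Turned steel valve body, upright cylinder, 30 mm in diameter, 46 mm tall, about 0.16 kg, in the rail's channel; origin at the centre of its underside (8 mm above the bench). Third of the row.
- valve_4: Turned steel valve body, upright cylinder, 30 mm in diameter, 46 mm tall, about 0.16 kg, in the rail's channel; origin at the centre of its underside (8 mm above the bench). Rearmost of the row, farthest from the end stop: the one to push on. At the start the row stands 45 to 90 mm short of home.
- keeper (a joint): Steel bar 56 mm long, 10 wide, 22.5 to 34.5 mm above the bench, on an upright pivot at rail x -29, y -34 mm. In rad: 0 parked, pointing 215 deg in the rail frame (from +x towards +y: back and outward); grows clockwise from above; limit 2.18: across the channel along rail +y, 4 mm behind a row that is home. Starts 0 to 0.3. Friction about 1 N at its end; stays where left.
- keeper_pin (a point): Top of the upright pin (10 mm in diameter, rising to 53.5 mm above the bench) near the free end of the keeper arm, 50 mm from the pivot; moves with the arm.
- stop_face (a point): Point on the end stop's face, at the middle of the channel, 31 mm above the bench.
- spare_valve: A fifth valve body (30 mm in diameter, 46 mm tall), loose on the bench on the robot's side of the rail, not part of the row; origin at the centre of its underside. Leave it alone.
- gauge_block: Loose ground steel gauge block 35 x 30 x 9 mm, flat on the bench on the far side of the rail; origin at the centre of its underside. Leave it alone.
- loupe: Loose black eye loupe, 39 mm in diameter, 34 mm tall, on the bench on the robot's side of the rail; origin at the centre of its underside. Leave it alone.
Things that resemble listed ones, but are neither listed nor needed, are in the scene too. What is shaped like the valve_4 but orange or pink is not meant. Leave any purple look-alike of the valve_1 alone.

How it is judged (in metres and radians):
On the way, in this order (a step that is already met when the one before it is completed fails the run):
1. the whole row is home against the end stop while the keeper is still open (x of valve_1 in the frame of rail above 0.0815 m and x of valve_4 in the frame of rail above -0.0095 m and y of valve_1 in the frame of rail between -0.005 and 0.005 m and height (world z) of each of valve_1, valve_2, valve_3, valve_4 below 0.012 m and angle between each of valve_1, valve_2, valve_3, valve_4's own z axis and vertical below 0.1 rad and y of valve_2 in the frame of rail between -0.005 and 0.005 m and y of valve_3 in the frame of rail between -0.005 and 0.005 m and y of valve_4 in the frame of rail between -0.005 and 0.005 m and value of joint keeper below 1.5 rad), for 0.2 s.
2. the keeper is swung across behind the row (value of joint keeper above 2.08 rad), for 0.2 s.
At the end, for the whole second after the job is handed in: All four valve bodies stand upright in the channel at rest, the first within 3.5 mm of the end stop and the rearmost within 4.5 mm of its home place; the keeper arm is across the rail within 0.1 rad of its limit (x of valve_1 in the frame of rail above 0.0815 m and x of valve_4 in the frame of rail above -0.0095 m and y of valve_1 in the frame of rail between -0.005 and 0.005 m and height (world z) of each of valve_1, valve_2, valve_3, valve_4 below 0.012 m and angle between each of valve_1, valve_2, valve_3, valve_4's own z axis and vertical below 0.1 rad and y of valve_2 in the frame of rail between -0.005 and 0.005 m and y of valve_3 in the frame of rail between -0.005 and 0.005 m and y of valve_4 in the frame of rail between -0.005 and 0.005 m and value of joint keeper above 2.08 rad and linear speed of each of valve_1, valve_2, valve_3, valve_4 below 0.01 m/s); the robot touches nothing.
It fails at once if a valve body of the row is lifted more than 7 mm (height (world z) of any of valve_1, valve_2, valve_3, valve_4 above 0.015 m).
It fails at once if a valve body of the row is tipped more than 0.35 rad (angle between any of valve_1, valve_2, valve_3, valve_4's own z axis and vertical above 0.35 rad).
It fails at once if the fingers push on one of the three front valve bodies (contact force between the fingers and valve_1 above 1 N or contact force between the fingers and valve_2 above 1 N or contact force between the fingers and valve_3 above 1 N).
It fails at once if the spare valve body, the gauge block or the loupe is moved more than 15 mm (distance of any of spare_valve, gauge_block, loupe from where it was at the start of the episode above 0.015 m).
It also fails if it takes over 50 s, if anything falls off the work surface, if the arm or the gripper's body presses on something with over 40 N, if the wrist force passes 120 N, or if a joint passes its speed limit or range.

## Working session

There is one attempt and no reset: what is moved stays moved. The work goes in short steps, Python scripts to look and compute and a tool call to move; the robot and the scene stay as the last step left them, time stands still between calls to the robot, and variables do not carry over. Pictures are saved under pics/ and viewed, and the job is handed in when it is done.

Besides the shell and the picture viewer there is one more tool, called as name([rows], argument=value, ...), one row to a line, values as JSON. drive_tool: Moves the arm, as the interface text tells. Its arguments: {"type":"object","properties":{"deltas":{"type":"array","items":{"type":"object","properties":{"hand":{"type":"number"},"tx":{"type":"number"},"ty":{"type":"number"},"tz":{"type":"number"},"wx":{"type":"number"},"wy":{"type":"number"},"wz":{"type":"number"}}}}},"required":["deltas"]}

```bash
ls; mkdir -p pics; python3 - <<'E'
from plant import *
import cv2
print(get_obs())
for n in ("top","side"):
    im=capture(n); cv2.imwrite(f"pics/{n}0.png",im[:,:,::-1]); print(n,camera_model(n))
E
```

```text
pics
{'time': 0.0, 'joint_positions': array([-1.42099021e+00,  3.42700305e-01,  1.52497904e+00,  7.00833987e-06,
        1.27542177e+00, -1.45982516e-01]), 'dq': array([ 2.14284030e-04,  8.60172783e-04,  7.34146419e-05,  1.01618235e-03,
        8.12683509e-04, -6.05653482e-04]), 'tau': array([-8.84700385e-04, -4.31245172e+01, -2.44217545e+01,  7.17379153e-02,
        5.61948004e-02, -1.23763780e-04]), 'tool_pos': array([ 153.00985378, -501.81511614,  240.06984745]), 'tcp_rot': array([-3.14136660e+00,  1.49143656e-03, -1.27500957e+00]), 'contact_force': array([-0.01873109, -0.29482506,  0.09618856]), 'moment': array([-0.01254777, -0.00209436,  0.01639463]), 'grip_width': 91.8763770473315}
top {'fx': 614.2963790689282, 'fy': 614.2963790689282, 'cx': 316.78949917134025, 'cy': 242.18199793269898, 'rvec': array([ 2.07375577, -2.14356821,  0.23681753]), 'tvec': array([-173.7903561 ,  536.9189041 ,  787.48130463])}
side {'fx': 589.4122372742938, 'fy': 589.4122372742938, 'cx': 313.5681956233152, 'cy': 237.7396610106113, 'rvec': array([ 0.29367341, -2.46699421,  1.75083855]), 'tvec': array([471.99611352, 186.64934892, 656.9303667 ])}
```

View pics/top0.png

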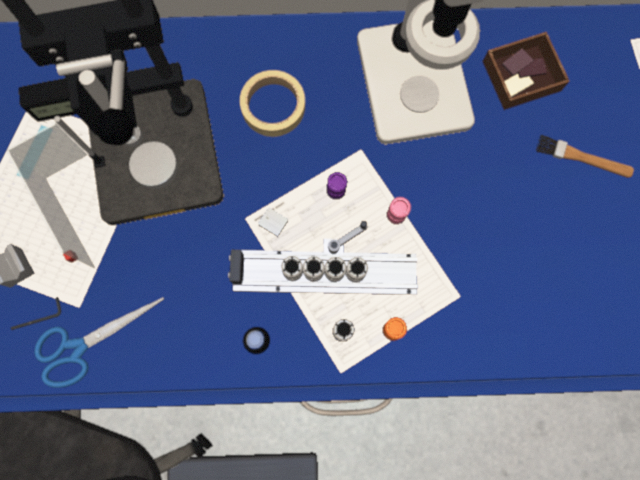

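View pics/side0.png

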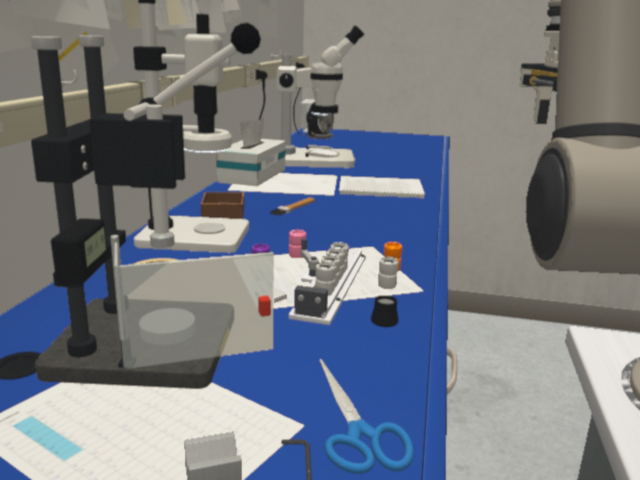

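The top view shows the rail with its dark end stop at about (236,266). The row's tops are at (291,267), (313,267), (335,267) and (357,268). The keeper pivot is at (333,245) and its pin at (363,226). The look-alikes are purple (337,184), pink (399,209) and orange (395,328). The spare is at (343,330), the loupe at (256,340) and the gauge block at (272,221). valve_4 is the steel one at (357,268), in the channel and farthest from the stop. I'll confirm that in an enlarged crop.

```bash
cat > h.py <<'E'
import numpy as np, cv2
from plant import *
def cam(n):
    m=camera_model(n); R=cv2.Rodrigues(np.array(m['rvec']))[0]; K=np.array([[m['fx'],0,m['cx']],[0,m['fy'],m['cy']],[0,0,1]]); return K,R,np.array(m['tvec'])
def toplane(n,u,v,z):
    K,R,t=cam(n); d=R.T@np.linalg.inv(K)@np.array([u,v,1.]); c=-R.T@t
    return c+d*(z-c[2])/d[2]
def proj(n,P):
    K,R,t=cam(n); q=K@(R@np.asarray(P,float)+t); return q[:2]/q[2]
def crop(im,x0,y0,x1,y1,s,name):
    c=cv2.resize(im[y0:y1,x0:x1],None,fx=s,fy=s,interpolation=cv2.INTER_CUBIC)
    for x in range((x0+9)//10*10,x1,10):
        cv2.line(c,((x-x0)*s,0),((x-x0)*s,6 if x%50 else 14),(255,0,0),1)
        if x%20==0: cv2.putText(c,str(x),((x-x0)*s-10,24),0,0.4,(255,0,0),1)
    for y in range((y0+9)//10*10,y1,10):
        cv2.line(c,(0,(y-y0)*s),(6,(y-y0)*s),(255,0,0),1)
        if y%20==0: cv2.putText(c,str(y),(8,(y-y0)*s+4),0,0.4,(255,0,0),1)
    cv2.imwrite("pics/"+name,c[:,:,::-1])
E
python3 - <<'E'
from h import *
im=cv2.imread("pics/top0.png")[:,:,::-1]
crop(im,220,205,430,355,3,"top0c.png")
im=cv2.imread("pics/side0.png")[:,:,::-1]
crop(im,270,220,420,330,5,"side0c.png")
K,R,t=cam("top"); print(-R.T@t)
E
```

```text
[ 348.0789367  -183.49921562  885.31400886]
```

View pics/top0c.png

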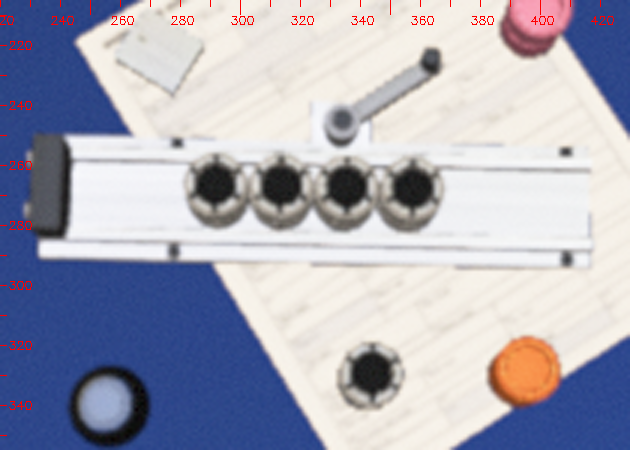

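View pics/side0c.png

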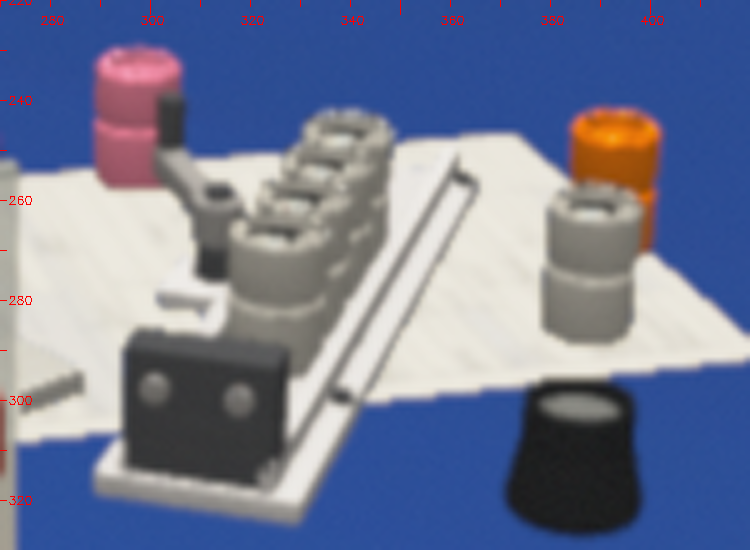

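```bash
python3 - <<'E'
from h import *
np.set_printoptions(precision=1,suppress=True)
V=[toplane("top",u,v,54) for u,v in [(291.3,266.7),(313.3,267),(335.3,267.3),(357,267.7)]]
for p in V: print(p)
print("dist",[np.linalg.norm(V[i+1]-V[i]) for i in range(3)])
E1=[toplane("top",244,258.3,18),toplane("top",416.7,261.7,18)]
E2=[toplane("top",240,284.3,18),toplane("top",416.7,288,18)]
for E in (E1,E2): d=E[0]-E[1]; print(E,np.degrees(np.arctan2(d[1],d[0])))
d=V[0]-V[3]; print(np.degrees(np.arctan2(d[1],d[0])))
# corners base rear z=8, stop top corners z48
for u,v,z in [(416.7,257,18),(416.7,294,8),(232.5,250,48),(243,250.5,48),(242.5,283.5,48),(231,283,48),(363.7,224,53.5),(334,244.7,36),(343,329,46),(395,327,46),(256,339,34),(258,290,8)]: print((u,v,z),toplane("top",u,v,z))
E
```

```text
[ 498.6 -155.4   54. ]
[ 497.2 -185.6   54. ]
[ 495.8 -215.7   54. ]
[ 494.3 -245.5   54. ]
dist [np.float64(30.226073675005175), np.float64(30.224561638228117), np.float64(29.811177047985016)]
[array([519.6, -86.5,  18. ]), array([ 506.5, -334.3,   18. ])] 86.96599725753366
[array([482.1, -80.5,  18. ]), array([ 468.5, -331.7,   18. ])] 86.8986869316674
87.22711582449759
(416.7, 257, 18) [ 513.4 -334.8   18. ]
(416.7, 294, 8) [ 461.2 -332.9    8. ]
(232.5, 250, 48) [526. -74.  48.]
(243, 250.5, 48) [524.8 -88.6  48. ]
(242.5, 283.5, 48) [478.5 -87.5  48. ]
(231, 283, 48) [479.7 -71.7  48. ]
(363.7, 224, 53.5) [ 555.9 -257.9   53.5]
(334, 244.7, 36) [ 531.5 -215.9   36. ]
(343, 329, 46) [ 412.  -223.1   46. ]
(395, 327, 46) [ 412.3 -293.8   46. ]
(256, 339, 34) [ 403.2 -103.9   34. ]
(258, 290, 8) [ 474.5 -105.1    8. ]
```

The enlarged crop confirms it: the steel valve_4 is at about (357,268), with the orange and pink ones outside the channel. Valve spacing comes out at 30.1 mm and the rail at 87°, both consistent with the description. Next I need tcp_to_tips and a refined rail frame.

```bash
python3 - <<'E'
import plant
from h import *
print([n for n in dir(plant) if not n.startswith('_')]); print(getattr(plant,'tcp_to_tips',None))
# cross-check with side: valve tops / pin / stop corners predicted from rail frame
th=np.radians(87); ex=np.array([np.cos(th),np.sin(th),0]); ey=np.array([-ex[1],ex[0],0]); O=np.array([496.5,-186.5,0])
def W(x,y,z): return O+x*ex+y*ey+[0,0,z]
np.set_printoptions(precision=1,suppress=True)
for nm,p in dict(stopTL=(100,-22.5,48),stopTR=(100,22.5,48),stopfTL=(115,-22.5,48),stopfTR=(115,22.5,48),v1top=(32,0,54),v4top=(-58.5,0,54),pin=(-70,-62.7,53.5),pivot=(-29,-34,34.5),baseRL=(-150,-30,8),baseRR=(-150,30,8),baseFR=(115,30,0),baseFL=(115,-30,0)).items():
    print(nm,W(*p),"top",proj("top",W(*p)),"side",proj("side",W(*p)))
E
```

```text
['Unreachable', 'camera_model', 'capture', 'close_job', 'get_obs', 'tcp_to_tips']
14.0
stopTL [524.2 -87.8  48. ] top [242.5 250.9] side [299.6 282.2]
stopTR [479.3 -85.5  48. ] top [241. 283.] side [330.9 286.5]
stopfTL [525.  -72.8  48. ] top [231.7 250.7] side [296.5 286.4]
stopfTR [480.  -70.5  48. ] top [230.1 282.8] side [328.3 290.9]
v1top [ 498.2 -154.5   54. ] top [290.7 267. ] side [327.3 263.1]
v4top [ 493.4 -244.9   54. ] top [356.6 268.3] side [340.9 243.5]
pin [ 555.5 -259.7   53.5] top [365.  224.3] side [305.9 237.2]
pivot [ 528.9 -217.2   34.5] top [335.  246.7] side [315.7 258.3]
baseRL [ 518.6 -337.9    8. ] top [417.4 254.7] side [335.  249.1]
baseRR [ 458.7 -334.7    8. ] top [418.1 295.7] side [367.6 253.1]
baseFR [472.6 -70.1   0. ] top [234.3 292.9] side [332.3 323.3]
baseFL [532.5 -73.2   0. ] top [236.3 252.4] side [290.8 317. ]
```

drive_tool([
  {"hand": 1,"wz": -1},
  {"hand": 1,"wz": -1},
  {"hand": 1,"wz": -1},
  {"hand": 1,"wz": -1},
  {"hand": 1,"wz": -1},
  {"hand": 1,"wz": -1},
  {"hand": 1,"wz": -1},
  {"hand": 1,"wz": -1},
  {"hand": 1,"wz": -1},
  {"hand": 1,"wz": -1},
  {"hand": 1,"wz": -1},
  {"hand": 1,"wz": -1},
  {"hand": 1,"wz": -1},
  {"hand": 1,"wz": -1},
  {"hand": 1},
])

```text
invalid input
```

The rail frame fits both views: the stop corners and valve tops are within about 1 px in the top view and 2 px in the side view. The move was refused, probably because every key is required, so I'll send full rows.

drive_tool([
  {"hand": 1,"tx": 0,"ty": 0,"tz": 0,"wx": 0,"wy": 0,"wz": -1},
  {"hand": 1,"tx": 0,"ty": 0,"tz": 0,"wx": 0,"wy": 0,"wz": -1},
  {"hand": 1,"tx": 0,"ty": 0,"tz": 0,"wx": 0,"wy": 0,"wz": -1},
  {"hand": 1,"tx": 0,"ty": 0,"tz": 0,"wx": 0,"wy": 0,"wz": -1},
  {"hand": 1,"tx": 0,"ty": 0,"tz": 0,"wx": 0,"wy": 0,"wz": -1},
  {"hand": 1,"tx": 0,"ty": 0,"tz": 0,"wx": 0,"wy": 0,"wz": -1},
  {"hand": 1,"tx": 0,"ty": 0,"tz": 0,"wx": 0,"wy": 0,"wz": -1},
  {"hand": 1,"tx": 0,"ty": 0,"tz": 0,"wx": 0,"wy": 0,"wz": -1},
  {"hand": 1,"tx": 0,"ty": 0,"tz": 0,"wx": 0,"wy": 0,"wz": -1},
  {"hand": 1,"tx": 0,"ty": 0,"tz": 0,"wx": 0,"wy": 0,"wz": -1},
  {"hand": 1,"tx": 0,"ty": 0,"tz": 0,"wx": 0,"wy": 0,"wz": -1},
  {"hand": 1,"tx": 0,"ty": 0,"tz": 0,"wx": 0,"wy": 0,"wz": -1},
  {"hand": 1,"tx": 0,"ty": 0,"tz": 0,"wx": 0,"wy": 0,"wz": -1},
  {"hand": 1,"tx": 0,"ty": 0,"tz": 0,"wx": 0,"wy": 0,"wz": -1},
  {"hand": 1,"tx": 0,"ty": 0,"tz": 0,"wx": 0,"wy": 0,"wz": 0},
])

```text
time: 1.35
tool_pos: [153.0, -502.0, 240.3]
tcp_rot: [-3.141, 0.0, -0.05]
contact_force: [0.1, 1.1, 0.6]
grip_width: 0.6
```

drive_tool([
  {"hand": 1,"tx": 0.508,"ty": -0.371,"tz": 0.1875,"wx": 0,"wy": 0,"wz": 0},
  {"hand": 1,"tx": 0.508,"ty": -0.371,"tz": 0.1875,"wx": 0,"wy": 0,"wz": 0},
  {"hand": 1,"tx": 0.508,"ty": -0.371,"tz": 0.1875,"wx": 0,"wy": 0,"wz": 0},
  {"hand": 1,"tx": 0.508,"ty": -0.371,"tz": 0.1875,"wx": 0,"wy": 0,"wz": 0},
  {"hand": 1,"tx": 0.508,"ty": -0.371,"tz": 0.1875,"wx": 0,"wy": 0,"wz": 0},
  {"hand": 1,"tx": 0.508,"ty": -0.371,"tz": 0.1875,"wx": 0,"wy": 0,"wz": 0},
  {"hand": 1,"tx": 0.508,"ty": -0.371,"tz": 0.1875,"wx": 0,"wy": 0,"wz": 0},
  {"hand": 1,"tx": 0.508,"ty": -0.371,"tz": 0.1875,"wx": 0,"wy": 0,"wz": 0},
  {"hand": 1,"tx": 0.508,"ty": -0.371,"tz": 0.1875,"wx": 0,"wy": 0,"wz": 0},
  {"hand": 1,"tx": 0.508,"ty": -0.371,"tz": 0.1875,"wx": 0,"wy": 0,"wz": 0},
  {"hand": 1,"tx": 0.508,"ty": -0.371,"tz": 0.1875,"wx": 0,"wy": 0,"wz": 0},
  {"hand": 1,"tx": 0.508,"ty": -0.371,"tz": 0.1875,"wx": 0,"wy": 0,"wz": 0},
  {"hand": 1,"tx": 0.508,"ty": -0.371,"tz": 0.1875,"wx": 0,"wy": 0,"wz": 0},
  {"hand": 1,"tx": 0.508,"ty": -0.371,"tz": 0.1875,"wx": 0,"wy": 0,"wz": 0},
  {"hand": 1,"tx": 0.508,"ty": -0.371,"tz": 0.1875,"wx": 0,"wy": 0,"wz": 0},
  {"hand": 1,"tx": 0.508,"ty": -0.371,"tz": 0.1875,"wx": 0,"wy": 0,"wz": 0},
  {"hand": 1,"tx": 0,"ty": 0,"tz": 0,"wx": 0,"wy": 0,"wz": 0},
])

```text
time: 2.77
tool_pos: [492.6, -279.5, 119.0]
tcp_rot: [-3.14, 0.001, -0.053]
contact_force: [-0.6, 0.8, 0.4]
grip_width: 0.1
```

```bash
python3 - <<'E'
from h import *
im=capture("top"); crop(im,220,205,430,355,3,"top1c.png")
im=capture("side"); crop(im,250,150,450,310,4,"side1c.png")
E
```

```text
(no output)
```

View pics/side1c.png

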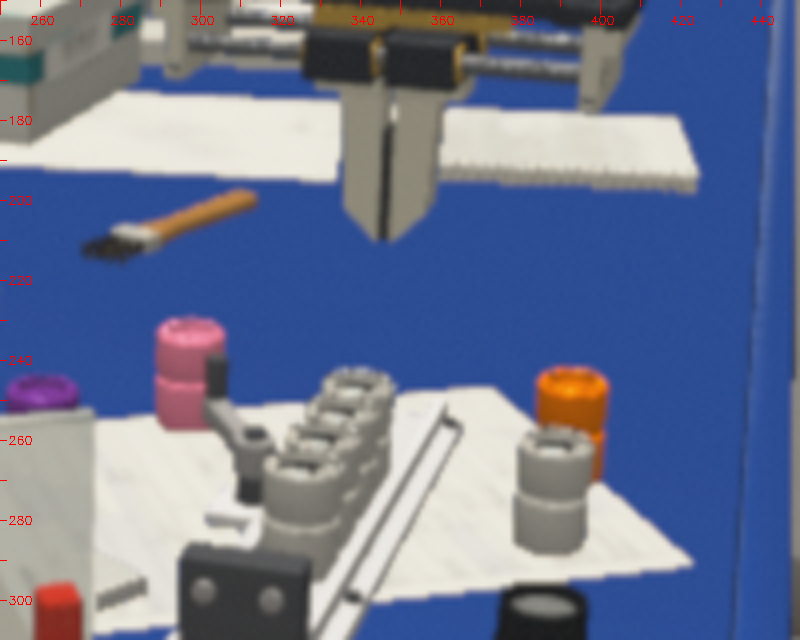

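View pics/top1c.png

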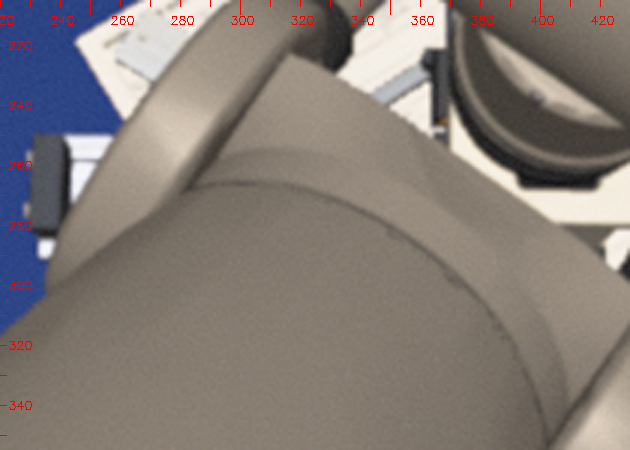

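Side view: the closed fingers hang above the rail's rear with the tip at (346,210), behind the row. The top camera is blocked by the arm. I'll descend behind valve_4 until the tips are at about z 22.

drive_tool([
  {"hand": 1,"tx": -0.01,"ty": 0,"tz": 0.26,"wx": 0,"wy": 0,"wz": 0},
  {"hand": 1,"tx": -0.01,"ty": 0,"tz": 0.26,"wx": 0,"wy": 0,"wz": 0},
  {"hand": 1,"tx": -0.01,"ty": 0,"tz": 0.26,"wx": 0,"wy": 0,"wz": 0},
  {"hand": 1,"tx": -0.01,"ty": 0,"tz": 0.26,"wx": 0,"wy": 0,"wz": 0},
  {"hand": 1,"tx": -0.01,"ty": 0,"tz": 0.26,"wx": 0,"wy": 0,"wz": 0},
  {"hand": 1,"tx": -0.01,"ty": 0,"tz": 0.26,"wx": 0,"wy": 0,"wz": 0},
  {"hand": 1,"tx": 0,"ty": 0,"tz": 0.26,"wx": 0,"wy": 0,"wz": 0},
  {"hand": 1,"tx": 0,"ty": 0,"tz": 0.25,"wx": 0,"wy": 0,"wz": 0},
  {"hand": 1,"tx": 0,"ty": 0,"tz": 0,"wx": 0,"wy": 0,"wz": 0},
])

```text
time: 3.62
tool_pos: [486.9, -281.6, 35.5]
tcp_rot: [-3.14, 0.003, -0.053]
contact_force: [-0.2, 0.3, -0.3]
grip_width: 0.5
```

```bash
python3 - <<'E'
from h import *
o=get_obs();print(o['tool_pos'],o['contact_force'])
p=o['tool_pos'].copy();p[2]-=14;print(proj("side",p))
im=capture("side"); crop(im,270,200,430,320,5,"side2c.png")
im=capture("top"); crop(im,220,205,430,355,3,"top2c.png")
E
```

```text
[ 486.90642051 -281.57064878   35.52324105] [-0.24908436  0.28317473 -0.29897505]
[347.56445594 254.68737386]
```

View pics/side2c.png

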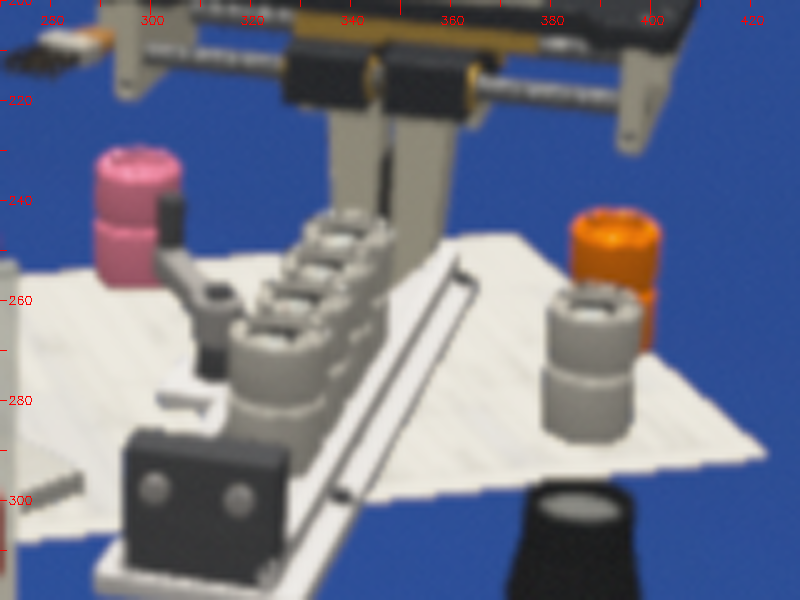

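View pics/top2c.png

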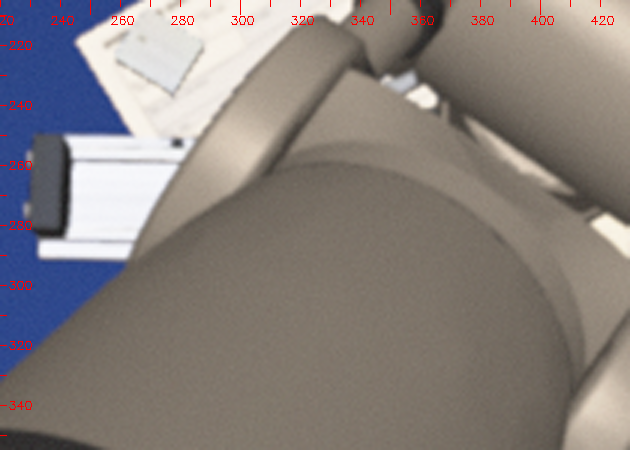

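The tips are at z≈21.5 behind the row at rail (-95,+4). They are above the lips and clear of the pin at (304,240). Now I'll push along the rail.

drive_tool([
  {"hand": 1,"tx": 0.03,"ty": -0.1,"tz": 0,"wx": 0,"wy": 0,"wz": 0},
  {"hand": 1,"tx": 0.02,"ty": -0.1,"tz": 0,"wx": 0,"wy": 0,"wz": 0},
  {"hand": 1,"tx": 0,"ty": -0.07,"tz": 0,"wx": 0,"wy": 0,"wz": 0},
  {"hand": 1,"tx": 0,"ty": -0.07,"tz": 0,"wx": 0,"wy": 0,"wz": 0},
  {"hand": 1,"tx": 0,"ty": -0.07,"tz": 0,"wx": 0,"wy": 0,"wz": 0},
  {"hand": 1,"tx": 0,"ty": -0.07,"tz": 0,"wx": 0,"wy": 0,"wz": 0},
  {"hand": 1,"tx": 0,"ty": -0.07,"tz": 0,"wx": 0,"wy": 0,"wz": 0},
  {"hand": 1,"tx": 0,"ty": -0.07,"tz": 0,"wx": 0,"wy": 0,"wz": 0},
  {"hand": 1,"tx": 0,"ty": -0.07,"tz": 0,"wx": 0,"wy": 0,"wz": 0},
])

```text
time: 4.47
tool_pos: [492.1, -255.3, 38.4]
tcp_rot: [3.14, -0.002, -0.053]
contact_force: [0.7, -4.6, 2.7]
grip_width: 0.2
```

```bash
python3 - <<'E'
from h import *
im=capture("side"); crop(im,270,200,430,320,5,"side3c.png")
E
```

```text
(no output)
```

View pics/side3c.png

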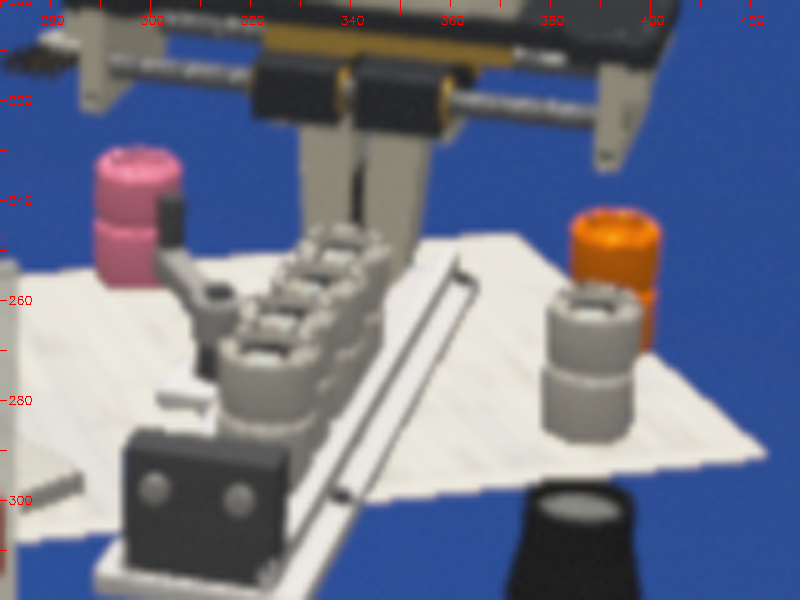

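The train is moving together: valve_1's top is at (323,270) and everything is upright. The force is about 5 N. Continuing.

drive_tool([
  {"hand": 1,"tx": 0,"ty": -0.07,"tz": 0,"wx": 0,"wy": 0,"wz": 0},
  {"hand": 1,"tx": 0,"ty": -0.07,"tz": 0,"wx": 0,"wy": 0,"wz": 0},
  {"hand": 1,"tx": 0,"ty": -0.07,"tz": 0,"wx": 0,"wy": 0,"wz": 0},
  {"hand": 1,"tx": 0,"ty": -0.07,"tz": 0,"wx": 0,"wy": 0,"wz": 0},
  {"hand": 1,"tx": 0,"ty": -0.07,"tz": 0,"wx": 0,"wy": 0,"wz": 0},
  {"hand": 1,"tx": 0,"ty": -0.07,"tz": 0,"wx": 0,"wy": 0,"wz": 0},
  {"hand": 1,"tx": 0,"ty": -0.07,"tz": 0,"wx": 0,"wy": 0,"wz": 0},
  {"hand": 1,"tx": 0,"ty": -0.07,"tz": 0,"wx": 0,"wy": 0,"wz": 0},
  {"hand": 1,"tx": 0,"ty": -0.07,"tz": 0,"wx": 0,"wy": 0,"wz": 0},
  {"hand": 1,"tx": 0,"ty": -0.07,"tz": 0,"wx": 0,"wy": 0,"wz": 0},
  {"hand": 1,"tx": 0,"ty": -0.04,"tz": 0,"wx": 0,"wy": 0,"wz": 0},
])

```text
time: 5.43
tool_pos: [493.0, -225.2, 38.0]
tcp_rot: [3.141, 0.0, -0.053]
contact_force: [0.1, -5.4, 3.9]
grip_width: 0.5
```

```bash
python3 - <<'E'
from h import *
im=capture("side"); crop(im,270,200,430,320,5,"side4c.png")
im=capture("top"); crop(im,220,205,430,355,3,"top4c.png")
o=get_obs();print(o['tool_pos'],o['contact_force'])
E
```

```text
[ 492.85048912 -224.88872059   37.83892128] [-0.58215497 -2.84319088  1.58891513]
```

View pics/side4c.png

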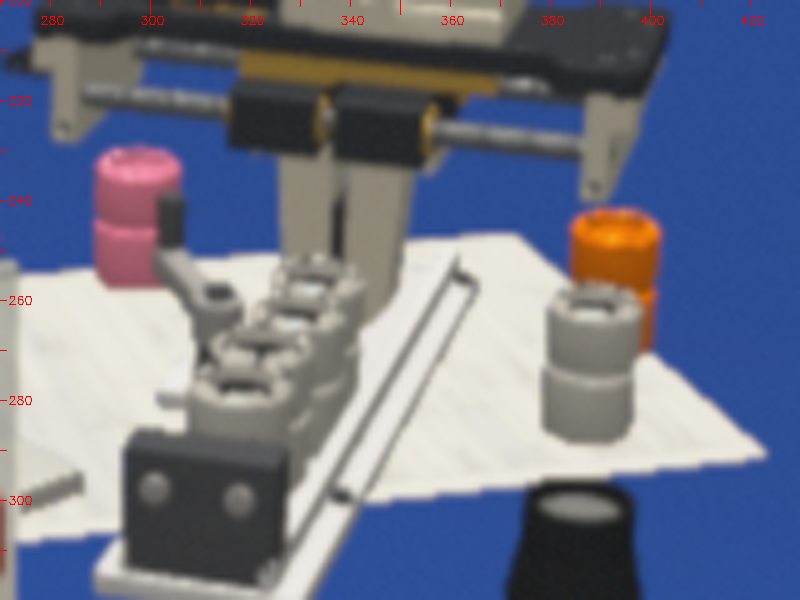

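View pics/top4c.png

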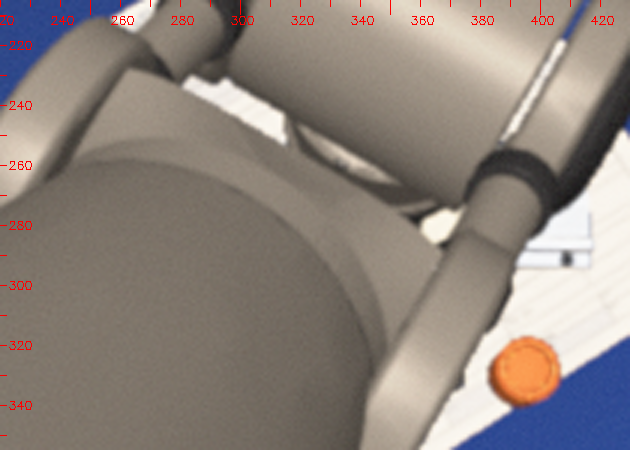

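About 9 mm are left by the TCP, and the side view shows the row nearly at the stop and upright. I'll go gently from here.

drive_tool([
  {"hand": 1,"tx": 0,"ty": -0.05,"tz": 0,"wx": 0,"wy": 0,"wz": 0},
  {"hand": 1,"tx": 0,"ty": -0.05,"tz": 0,"wx": 0,"wy": 0,"wz": 0},
  {"hand": 1,"tx": 0,"ty": -0.05,"tz": 0,"wx": 0,"wy": 0,"wz": 0},
  {"hand": 1,"tx": 0,"ty": -0.02,"tz": 0,"wx": 0,"wy": 0,"wz": 0},
  {"hand": 1,"tx": 0,"ty": 0,"tz": 0,"wx": 0,"wy": 0,"wz": 0},
])

```text
time: 5.95
tool_pos: [493.2, -218.1, 37.8]
tcp_rot: [-3.141, 0.0, -0.053]
contact_force: [0.8, -3.1, 2.0]
grip_width: 0.3
```

drive_tool([
  {"hand": 1,"tx": 0,"ty": -0.025,"tz": 0,"wx": 0,"wy": 0,"wz": 0},
  {"hand": 1,"tx": 0,"ty": -0.025,"tz": 0,"wx": 0,"wy": 0,"wz": 0},
])

```text
time: 6.12
tool_pos: [493.4, -216.4, 37.8]
tcp_rot: [-3.142, 0.0, -0.053]
contact_force: [0.1, -3.8, 1.6]
grip_width: 0.3
```

drive_tool([
  {"hand": 1,"tx": 0,"ty": -0.025,"tz": 0,"wx": 0,"wy": 0,"wz": 0},
  {"hand": 1,"tx": 0,"ty": -0.025,"tz": 0,"wx": 0,"wy": 0,"wz": 0},
])

```text
time: 6.28
tool_pos: [493.5, -214.4, 37.8]
tcp_rot: [-3.141, 0.0, -0.053]
contact_force: [-0.9, -4.2, 1.3]
grip_width: 0.6
```

```bash
python3 - <<'E'
from h import *
im=capture("side"); crop(im,270,200,430,320,5,"side5c.png")
o=get_obs();print(o['tool_pos'],o['contact_force'])
E
```

```text
[ 493.45961785 -214.13328935   37.80255243] [ 0.1601555  -3.13170827  2.16427546]
```

View pics/side5c.png

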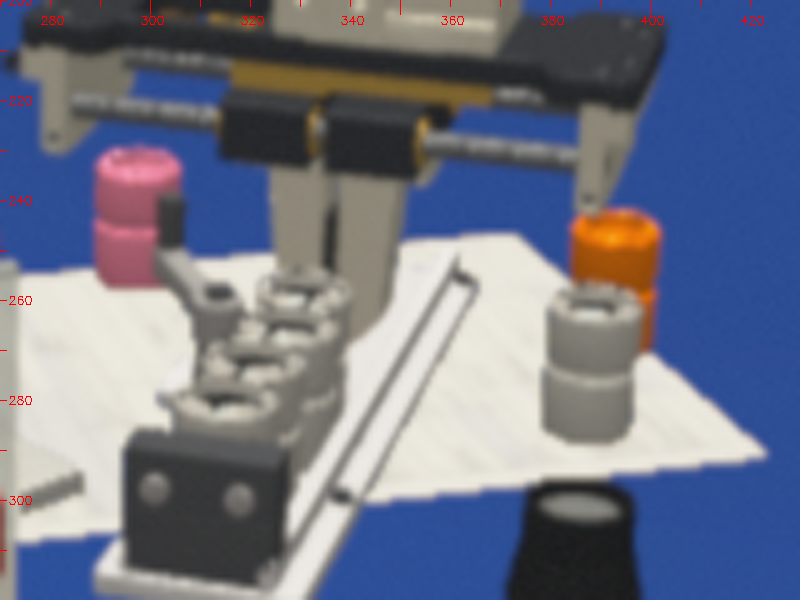

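There is no force rise yet, so the row isn't at the stop. Continuing 1 mm at a time.

drive_tool([
  {"hand": 1,"tx": 0,"ty": -0.025,"tz": 0,"wx": 0,"wy": 0,"wz": 0},
  {"hand": 1,"tx": 0,"ty": -0.025,"tz": 0,"wx": 0,"wy": 0,"wz": 0},
])

```text
time: 6.5
tool_pos: [493.6, -212.4, 37.8]
tcp_rot: [3.142, 0.0, -0.053]
contact_force: [-1.8, -5.2, 2.3]
grip_width: 0.3
```

drive_tool([
  {"hand": 1,"tx": 0,"ty": -0.025,"tz": 0,"wx": 0,"wy": 0,"wz": 0},
  {"hand": 1,"tx": 0,"ty": -0.025,"tz": 0,"wx": 0,"wy": 0,"wz": 0},
])

```text
time: 6.67
tool_pos: [493.9, -211.9, 38.1]
tcp_rot: [3.139, -0.001, -0.053]
contact_force: [-1.9, -13.6, 1.2]
grip_width: 0.6
```

drive_tool([
  {"hand": 1,"tx": 0,"ty": -0.02,"tz": 0,"wx": 0,"wy": 0,"wz": 0},
  {"hand": 1,"tx": 0,"ty": 0,"tz": 0,"wx": 0,"wy": 0,"wz": 0},
  {"hand": 1,"tx": 0,"ty": 0,"tz": 0,"wx": 0,"wy": 0,"wz": 0},
])

```text
time: 6.92
tool_pos: [494.1, -211.9, 38.2]
tcp_rot: [3.138, -0.001, -0.053]
contact_force: [-3.6, -12.4, -0.1]
grip_width: 0.8
```

```bash
python3 - <<'E'
from h import *
im=capture("side"); crop(im,270,200,430,320,5,"side6c.png")
o=get_obs();print(o['tool_pos'],o['contact_force'])
E
```

```text
[ 494.06210553 -211.87101611   38.16550479] [ -1.98339643 -14.20087934   1.12460082]
```

View pics/side6c.png

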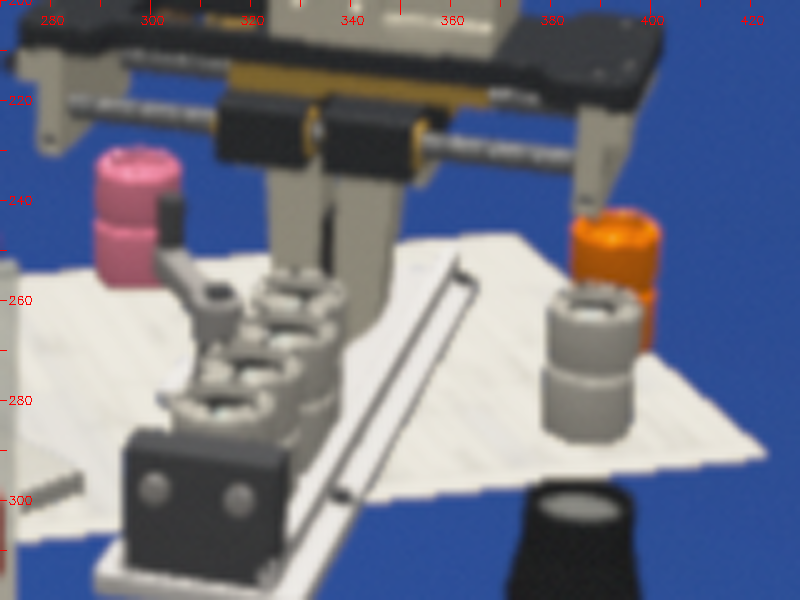

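The force rose to about 14 N with no further travel, so the row appears to be home. I'll back off, lift clear and get the arm out of the top camera's view to check.

drive_tool([
  {"hand": 1,"tx": 0,"ty": 0.05,"tz": 0,"wx": 0,"wy": 0,"wz": 0},
  {"hand": 1,"tx": 0,"ty": 0.2,"tz": 0,"wx": 0,"wy": 0,"wz": 0},
  {"hand": 1,"tx": 0,"ty": 0.3,"tz": 0,"wx": 0,"wy": 0,"wz": 0},
  {"hand": 1,"tx": 0,"ty": 0.4,"tz": -0.2,"wx": 0,"wy": 0,"wz": 0},
  {"hand": 1,"tx": 0,"ty": 0.5,"tz": -0.5,"wx": 0,"wy": 0,"wz": 0},
  {"hand": 1,"tx": 0,"ty": 0.5,"tz": -0.5,"wx": 0,"wy": 0,"wz": 0},
  {"hand": 1,"tx": 0,"ty": 0.5,"tz": -0.4,"wx": 0,"wy": 0,"wz": 0},
  {"hand": 1,"tx": 0,"ty": 0.7,"tz": -0.4,"wx": 0,"wy": 0,"wz": 0},
  {"hand": 1,"tx": 0,"ty": 0.7,"tz": 0,"wx": 0,"wy": 0,"wz": 0},
  {"hand": 1,"tx": 0,"ty": 0.7,"tz": 0,"wx": 0,"wy": 0,"wz": 0},
  {"hand": 1,"tx": 0,"ty": 0.5,"tz": 0,"wx": 0,"wy": 0,"wz": 0},
  {"hand": 1,"tx": 0,"ty": 0,"tz": 0,"wx": 0,"wy": 0,"wz": 0},
])

```text
time: 7.97
tool_pos: [482.0, -415.6, 117.5]
tcp_rot: [3.14, -0.0, -0.057]
contact_force: [-0.5, 1.0, 0.1]
grip_width: 0.2
```

```bash
python3 - <<'E'
from h import *
im=capture("top"); crop(im,220,205,430,355,3,"top7c.png")
im=capture("side"); crop(im,270,200,430,320,5,"side7c.png")
o=get_obs();print(o['tool_pos'],o['contact_force'])
th=np.radians(87); ex=np.array([np.cos(th),np.sin(th),0]); ey=np.array([-ex[1],ex[0],0]); O=np.array([496.5,-186.5,0])
for x in (85,55,25,-5): P=O+x*ex+[0,0,54]; print(x,P,proj("top",P),proj("side",P))
E
```

```text
[ 482.34102885 -411.76390293  117.15215111] [ 0.26721088 -0.46350002 -0.70289862]
85 [ 500.94855628 -101.61648955   54.        ] [252.14046782 266.30992767] [318.10390857 276.35621536]
55 [ 499.37847759 -131.57537559   54.        ] [273.97128736 266.72751222] [323.44684723 268.64953405]
25 [ 497.80839891 -161.53426163   54.        ] [295.80506068 267.14515328] [328.45946107 261.4193149 ]
-5 [ 496.23832022 -191.49314767   54.        ] [317.64178837 267.56285085] [333.17146483 254.62269722]
```

View pics/top7c.png

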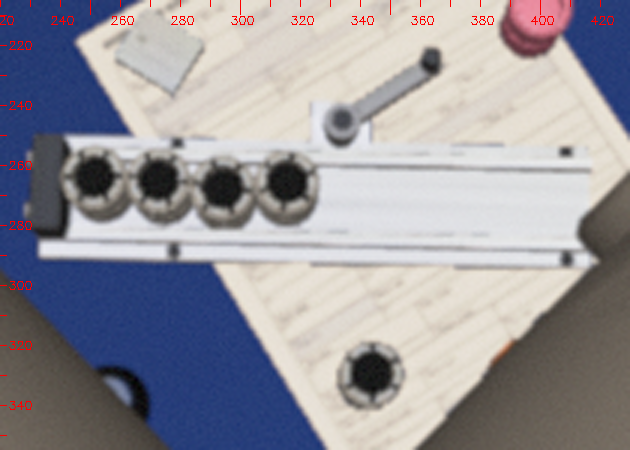

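View pics/side7c.png

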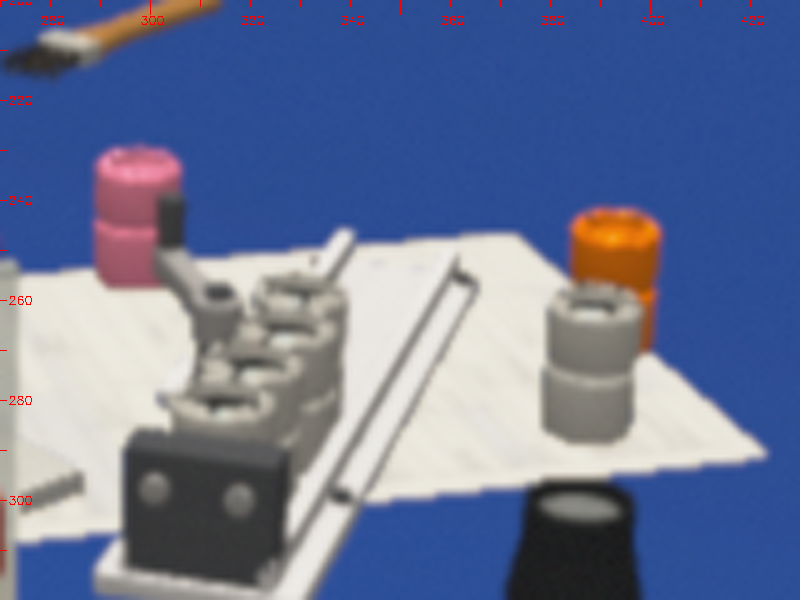

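Top view: the valves are at (252,265), (273,266), (295,267) and (316,266). The predicted home row runs from (252,266) to (318,268), so the row is home, closed up and upright. The keeper is still parked with its pin at (364,224). Next I'll compute waypoints for swinging the pin and check clearances on the far side.

```bash
python3 - <<'E'
from h import *
np.set_printoptions(precision=0,suppress=True)
for nm,(u,v),zs in [("pink",(399,206),(46,)),("purple",(337,181),(46,)),("ringlight near edge",(440,66),(100,150,200,250)),("scope base near edge",(430,140),(10,20)),("press near",(150,220),(20,)),("press head",(110,140),(100,200))]:
    for z in zs: print(nm,toplane("top",u,v,z))
th=np.radians(87); ex=np.array([np.cos(th),np.sin(th)]); ey=np.array([-ex[1],ex[0]]); O=np.array([496.5,-186.5])
o=get_obs(); p=o['tool_pos'][:2]-O; print("tcp rail",p@ex,p@ey, o['tcp_rot'])
for a in (215,200,180,160,145,130,110,90):
    r=np.radians(a); P=np.array([-29+50*np.cos(r),-34+50*np.sin(r)]); print(a,P)
E
```

```text
pink [ 582. -310.   46.]
purple [ 622. -223.   46.]
ringlight near edge [ 768. -372.  100.]
ringlight near edge [ 742. -360.  150.]
ringlight near edge [ 715. -348.  200.]
ringlight near edge [ 688. -336.  250.]
scope base near edge [ 695. -369.   10.]
scope base near edge [ 691. -367.   20.]
press near [580.  49.  20.]
press head [673.  85. 100.]
press head [632.  51. 200.]
tcp rail -225.69620987609576 2.3501650046136793 [-3.  0. -0.]
215 [-70. -63.]
200 [-76. -51.]
180 [-79. -34.]
160 [-76. -17.]
145 [-70.  -5.]
130 [-61.   4.]
110 [-46.  13.]
90 [-29.  16.]
```

```bash
python3 - <<'E'
from h import *
im=capture("side"); cv2.imwrite("pics/side8.png",im[:,:,::-1])
E
```

```text
(no output)
```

View pics/side8.png

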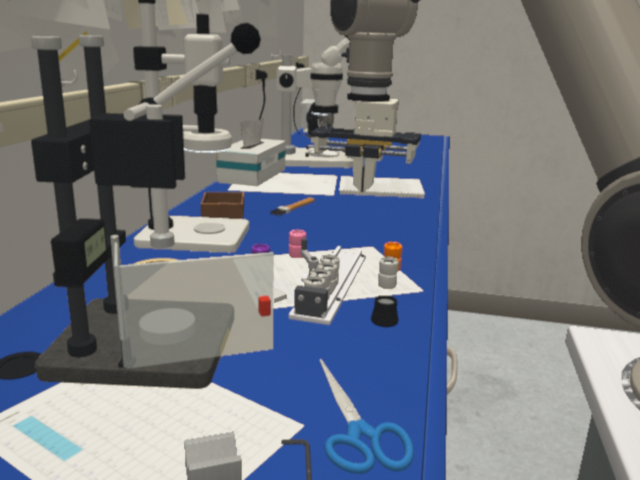

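The microscope head (near edge around x 740, y −360) and the pink and purple look-alikes clear the approach. I'll go to the keeper pin's outer side at rail (−72,−97), staying high, then check.

drive_tool([
  {"hand": 1,"tx": 0.31,"ty": -0.48,"tz": 0,"wx": 0,"wy": 0,"wz": 0},
  {"hand": 1,"tx": 0.31,"ty": -0.48,"tz": 0,"wx": 0,"wy": 0,"wz": 0},
  {"hand": 1,"tx": 0.31,"ty": -0.48,"tz": 0,"wx": 0,"wy": 0,"wz": 0},
  {"hand": 1,"tx": 0.31,"ty": -0.48,"tz": 0,"wx": 0,"wy": 0,"wz": 0},
  {"hand": 1,"tx": 0.31,"ty": -0.48,"tz": 0,"wx": 0,"wy": 0,"wz": 0},
  {"hand": 1,"tx": 0.31,"ty": -0.48,"tz": 0,"wx": 0,"wy": 0,"wz": 0},
  {"hand": 1,"tx": 0.31,"ty": -0.48,"tz": 0,"wx": 0,"wy": 0,"wz": 0},
  {"hand": 1,"tx": 0.31,"ty": -0.48,"tz": 0,"wx": 0,"wy": 0,"wz": 0},
  {"hand": 1,"tx": 0,"ty": 0,"tz": 0.3,"wx": 0,"wy": 0,"wz": 0},
  {"hand": 1,"tx": 0,"ty": 0,"tz": 0.3,"wx": 0,"wy": 0,"wz": 0},
  {"hand": 1,"tx": 0,"ty": 0,"tz": 0,"wx": 0,"wy": 0,"wz": 0},
  {"hand": 1,"tx": 0,"ty": 0,"tz": 0,"wx": 0,"wy": 0,"wz": 0},
])

```text
time: 9.12
tool_pos: [589.0, -263.2, 92.5]
tcp_rot: [-3.14, 0.003, -0.054]
contact_force: [-0.1, 0.3, -0.4]
grip_width: 0.4
```

```bash
cat >> h.py <<'E'
th=np.radians(87); ex=np.array([np.cos(th),np.sin(th)]); ey=np.array([-ex[1],ex[0]]); O=np.array([496.5,-186.5])
def rail():
    o=get_obs(); p=o['tool_pos'][:2]-O; print("tcp rail",(p@ex).round(1),(p@ey).round(1),"z",o['tool_pos'][2].round(1),"F",o['contact_force'].round(1),"yaw",o['tcp_rot'].round(3),"t",o['time'])
E
python3 - <<'E'
from h import *
im=capture("side"); crop(im,270,180,430,300,5,"side9c.png")
im=capture("top"); crop(im,220,205,430,355,3,"top9c.png")
rail()
E
```

```text
tcp rail -72.6 -97.3 z 93.9 F [ 1.2  0.3 -0.5] yaw [ 3.142  0.    -0.054] t 9.2167
```

View pics/side9c.png

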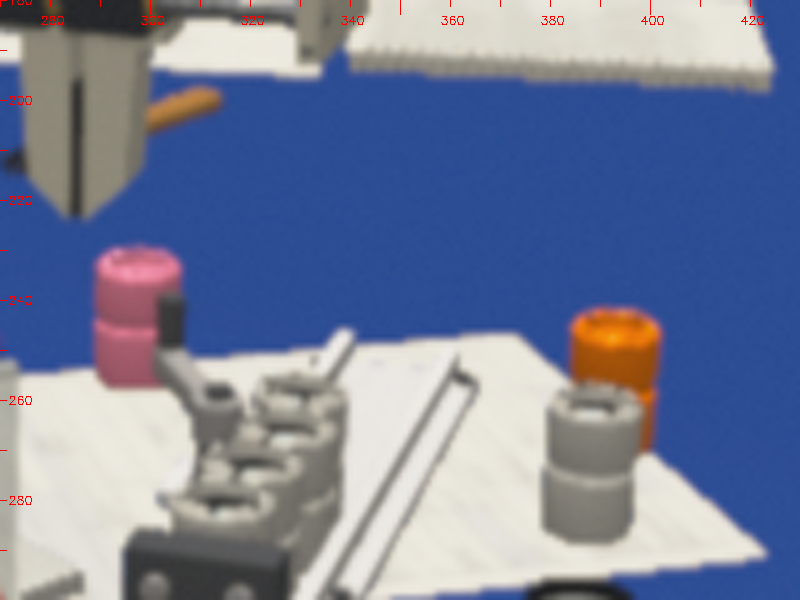

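View pics/top9c.png

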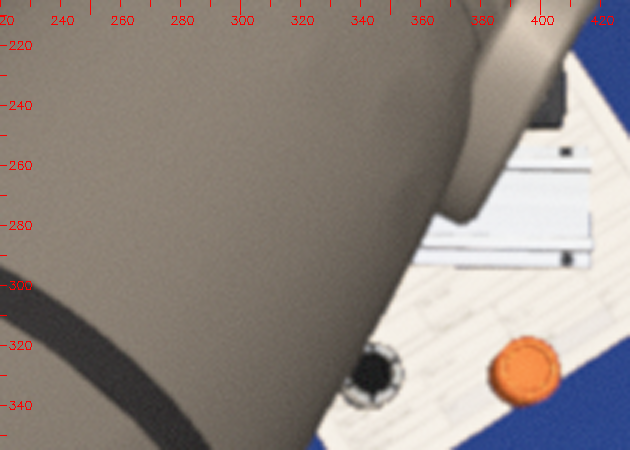

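The fingers hang over the outer side of the pin (pin top at (304,240)). Descending so the tips are at about z 38, above the bar at 34.5 and beside the pin. Then I'll push toward rail +y.

drive_tool([
  {"hand": 1,"tx": 0,"ty": 0,"tz": 0.25,"wx": 0,"wy": 0,"wz": 0},
  {"hand": 1,"tx": 0,"ty": 0,"tz": 0.25,"wx": 0,"wy": 0,"wz": 0},
  {"hand": 1,"tx": 0,"ty": 0,"tz": 0.25,"wx": 0,"wy": 0,"wz": 0},
  {"hand": 1,"tx": 0,"ty": 0,"tz": 0.25,"wx": 0,"wy": 0,"wz": 0},
  {"hand": 1,"tx": 0,"ty": 0,"tz": 0,"wx": 0,"wy": 0,"wz": 0},
  {"hand": 1,"tx": 0,"ty": 0,"tz": 0,"wx": 0,"wy": 0,"wz": 0},
])

```text
time: 9.72
tool_pos: [589.8, -263.1, 52.7]
tcp_rot: [-3.141, 0.002, -0.053]
contact_force: [-0.6, 0.8, 0.7]
grip_width: 0.5
```

```bash
python3 - <<'E'
from h import *
im=capture("side"); crop(im,270,180,430,300,5,"side10c.png")
rail()
E
```

```text
tcp rail -71.8 -97.7 z 53.5 F [-0.6  0.1 -0.3] yaw [-3.141e+00  1.000e-03 -5.300e-02] t 9.7667
```

View pics/side10c.png

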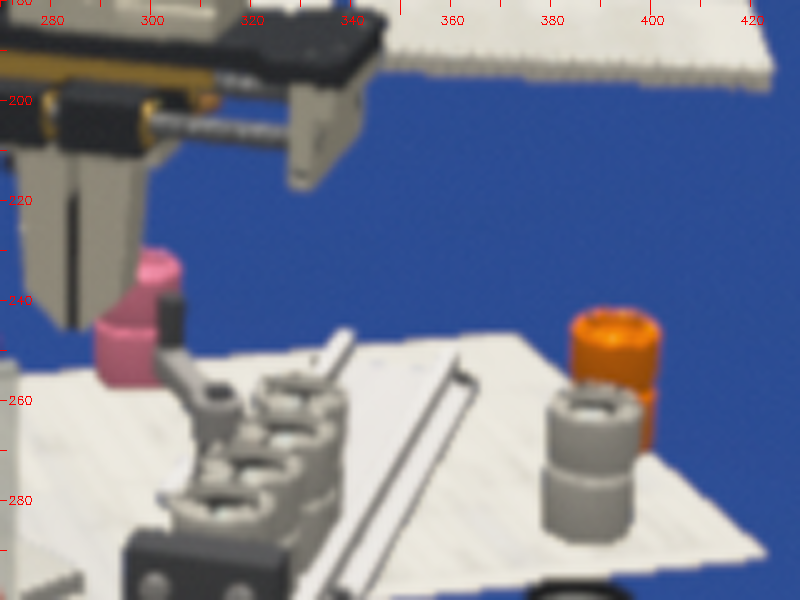

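drive_tool([
  {"hand": 1,"tx": -0.1,"ty": 0.01,"tz": 0.02,"wx": 0,"wy": 0,"wz": 0},
  {"hand": 1,"tx": -0.1,"ty": 0.01,"tz": 0.02,"wx": 0,"wy": 0,"wz": 0},
  {"hand": 1,"tx": -0.1,"ty": 0.01,"tz": 0,"wx": 0,"wy": 0,"wz": 0},
  {"hand": 1,"tx": -0.1,"ty": 0.025,"tz": 0,"wx": 0,"wy": 0,"wz": 0},
  {"hand": 1,"tx": -0.1,"ty": 0.025,"tz": 0,"wx": 0,"wy": 0,"wz": 0},
  {"hand": 1,"tx": -0.1,"ty": 0.025,"tz": 0,"wx": 0,"wy": 0,"wz": 0},
  {"hand": 1,"tx": 0,"ty": 0,"tz": 0,"wx": 0,"wy": 0,"wz": 0},
])

```text
time: 10.35
tool_pos: [565.3, -266.5, 52.6]
tcp_rot: [3.142, 0.0, -0.054]
contact_force: [0.7, 0.2, 0.1]
grip_width: 0.2
```

```bash
python3 - <<'E'
from h import *
im=capture("side"); crop(im,270,180,430,300,5,"side11c.png")
rail()
E
```

```text
tcp rail -76.1 -73.1 z 52.5 F [ 0.2 -0.3 -0.4] yaw [-3.141e+00  1.000e-03 -5.400e-02] t 10.4
```

View pics/side11c.png

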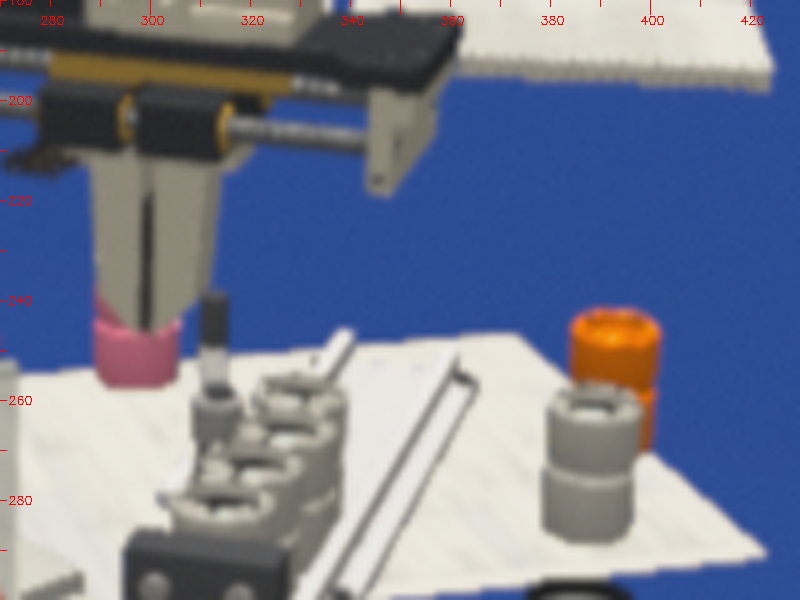

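The pin has moved to (312,240) and the arm is following with hardly any force. Continuing round the arc to about 145° in the rail frame.

drive_tool([
  {"hand": 1,"tx": -0.1,"ty": 0.02,"tz": 0,"wx": 0,"wy": 0,"wz": 0},
  {"hand": 1,"tx": -0.1,"ty": 0.02,"tz": 0,"wx": 0,"wy": 0,"wz": 0},
  {"hand": 1,"tx": -0.1,"ty": 0.02,"tz": 0,"wx": 0,"wy": 0,"wz": 0},
  {"hand": 1,"tx": -0.1,"ty": 0.02,"tz": 0,"wx": 0,"wy": 0,"wz": 0},
  {"hand": 1,"tx": -0.1,"ty": -0.02,"tz": 0,"wx": 0,"wy": 0,"wz": 0},
  {"hand": 1,"tx": -0.1,"ty": -0.02,"tz": 0,"wx": 0,"wy": 0,"wz": 0},
  {"hand": 1,"tx": -0.1,"ty": -0.02,"tz": 0,"wx": 0,"wy": 0,"wz": 0},
  {"hand": 1,"tx": -0.1,"ty": -0.02,"tz": 0,"wx": 0,"wy": 0,"wz": 0},
  {"hand": 1,"tx": -0.08,"ty": -0.04,"tz": 0,"wx": 0,"wy": 0,"wz": 0},
  {"hand": 1,"tx": -0.08,"ty": -0.04,"tz": 0,"wx": 0,"wy": 0,"wz": 0},
  {"hand": 1,"tx": -0.08,"ty": -0.04,"tz": 0,"wx": 0,"wy": 0,"wz": 0},
  {"hand": 1,"tx": -0.08,"ty": -0.04,"tz": 0,"wx": 0,"wy": 0,"wz": 0},
  {"hand": 1,"tx": 0,"ty": 0,"tz": 0,"wx": 0,"wy": 0,"wz": 0},
])

```text
time: 11.48
tool_pos: [521.1, -256.9, 52.3]
tcp_rot: [-3.141, 0.001, -0.053]
contact_force: [1.0, 0.2, 0.7]
grip_width: 0.2
```

```bash
python3 - <<'E'
from h import *
im=capture("side"); crop(im,270,180,430,300,5,"side12c.png")
im=capture("top"); crop(im,220,205,430,355,3,"top12c.png")
rail()
E
```

```text
tcp rail -69.3 -28.6 z 52.3 F [0.4 0.2 0.4] yaw [-3.141e+00  1.000e-03 -5.300e-02] t 11.5833
```

View pics/side12c.png

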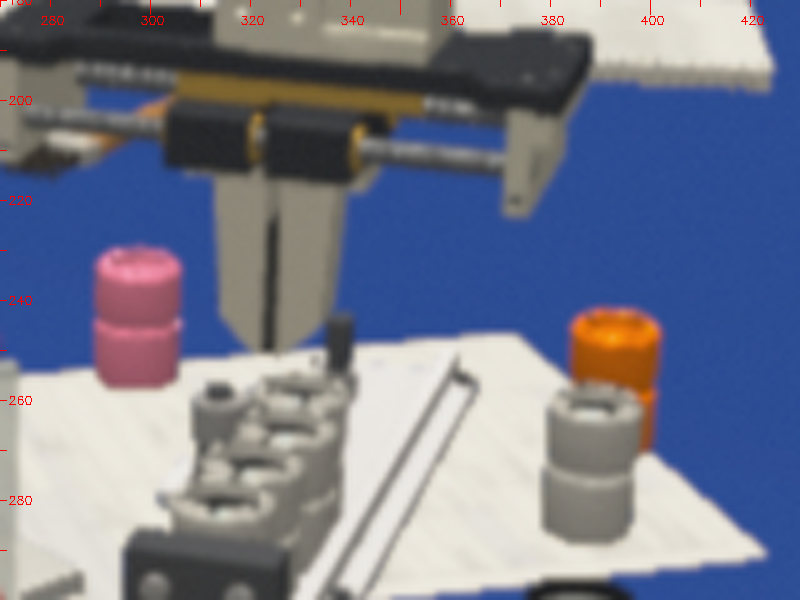

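View pics/top12c.png

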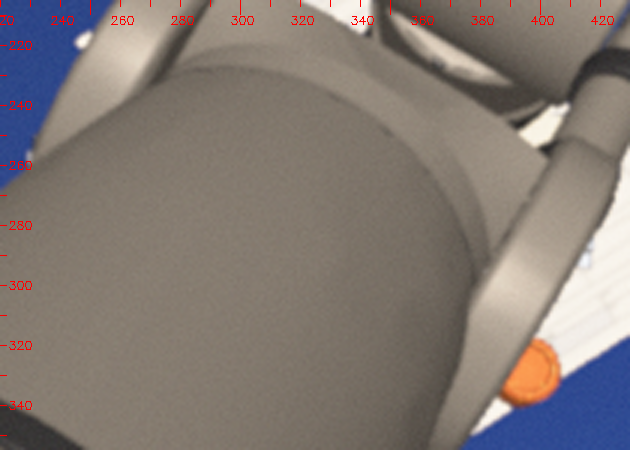

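```bash
python3 - <<'E'
from h import *
for a in (215,160,150,145,140,135,130,125,120,110,90):
    r=np.radians(a); x,y=-29+50*np.cos(r),-34+50*np.sin(r); q=O+x*ex+y*ey; print(a,round(x),round(y),proj("side",[q[0],q[1],53.5]).round(1))
E
```

```text
215 -70 -63 [305.9 237.2]
160 -76 -17 [333.3 239.2]
150 -72 -9 [337.5 240.4]
145 -70 -5 [339.3 241.1]
140 -67 -2 [341.  241.9]
135 -64 1 [342.5 242.7]
130 -61 4 [343.8 243.5]
125 -58 7 [345.  244.4]
120 -54 9 [345.9 245.3]
110 -46 13 [347.1 247.2]
90 -29 16 [346.6 251. ]
```

The pin at (338,244) puts the keeper at about 143° in the rail frame, as planned. Now I'll step around behind the pin and push along rail +x with the flat face.

drive_tool([
  {"hand": 1,"tx": 0.15,"ty": 0,"tz": 0,"wx": 0,"wy": 0,"wz": 0},
  {"hand": 1,"tx": 0,"ty": 0.25,"tz": 0,"wx": 0,"wy": 0,"wz": 0},
  {"hand": 1,"tx": 0,"ty": 0.3,"tz": 0,"wx": 0,"wy": 0,"wz": 0},
  {"hand": 1,"tx": 0,"ty": 0,"tz": 0,"wx": 0,"wy": 0,"wz": 0},
  {"hand": 1,"tx": -0.3,"ty": 0,"tz": 0,"wx": 0,"wy": 0,"wz": 0},
  {"hand": 1,"tx": -0.3,"ty": 0,"tz": 0,"wx": 0,"wy": 0,"wz": 0},
  {"hand": 1,"tx": -0.3,"ty": 0,"tz": 0,"wx": 0,"wy": 0,"wz": 0},
  {"hand": 1,"tx": 0,"ty": 0,"tz": 0,"wx": 0,"wy": 0,"wz": 0},
  {"hand": 1,"tx": 0,"ty": 0,"tz": 0,"wx": 0,"wy": 0,"wz": 0},
])

```text
time: 12.33
tool_pos: [490.5, -278.4, 52.4]
tcp_rot: [3.141, -0.0, -0.055]
contact_force: [0.9, -0.3, -1.1]
grip_width: 0.4
```

```bash
python3 - <<'E'
from h import *
im=capture("side"); crop(im,270,180,430,300,5,"side13c.png")
rail()
E
```

```text
tcp rail -92.1 0.6 z 52.5 F [0.4 0.6 0.5] yaw [ 3.141e+00 -1.000e-03 -5.400e-02] t 12.3833
```

View pics/side13c.png

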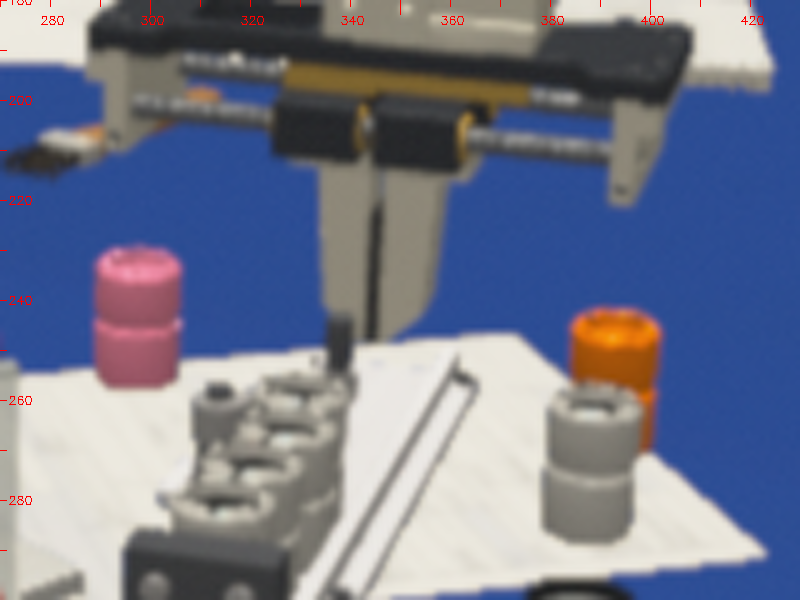

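The fingers stand behind the pin, with the pin at (338,243) in front of them. Pushing along +x.

drive_tool([
  {"hand": 1,"tx": -0.03,"ty": -0.1,"tz": 0,"wx": 0,"wy": 0,"wz": 0},
  {"hand": 1,"tx": -0.03,"ty": -0.1,"tz": 0,"wx": 0,"wy": 0,"wz": 0},
  {"hand": 1,"tx": -0.04,"ty": -0.1,"tz": 0,"wx": 0,"wy": 0,"wz": 0},
  {"hand": 1,"tx": -0.04,"ty": -0.1,"tz": 0,"wx": 0,"wy": 0,"wz": 0},
  {"hand": 1,"tx": -0.04,"ty": -0.1,"tz": 0,"wx": 0,"wy": 0,"wz": 0},
  {"hand": 1,"tx": -0.04,"ty": -0.1,"tz": 0,"wx": 0,"wy": 0,"wz": 0},
  {"hand": 1,"tx": -0.03,"ty": -0.1,"tz": 0,"wx": 0,"wy": 0,"wz": 0},
  {"hand": 1,"tx": -0.03,"ty": -0.1,"tz": 0,"wx": 0,"wy": 0,"wz": 0},
  {"hand": 1,"tx": -0.02,"ty": -0.1,"tz": 0,"wx": 0,"wy": 0,"wz": 0},
  {"hand": 1,"tx": 0,"ty": -0.1,"tz": 0,"wx": 0,"wy": 0,"wz": 0},
  {"hand": 1,"tx": 0,"ty": 0,"tz": 0,"wx": 0,"wy": 0,"wz": 0},
])

```text
time: 13.3
tool_pos: [480.8, -236.1, 52.3]
tcp_rot: [-3.141, 0.0, -0.052]
contact_force: [0.9, -0.1, -0.6]
grip_width: 0.5
```

```bash
python3 - <<'E'
from h import *
im=capture("side"); crop(im,270,180,430,300,5,"side14c.png")
rail()
E
```

```text
tcp rail -50.7 12.9 z 52.3 F [-0.1  0.5  0.3] yaw [-3.141 -0.    -0.052] t 13.35
```

View pics/side14c.png

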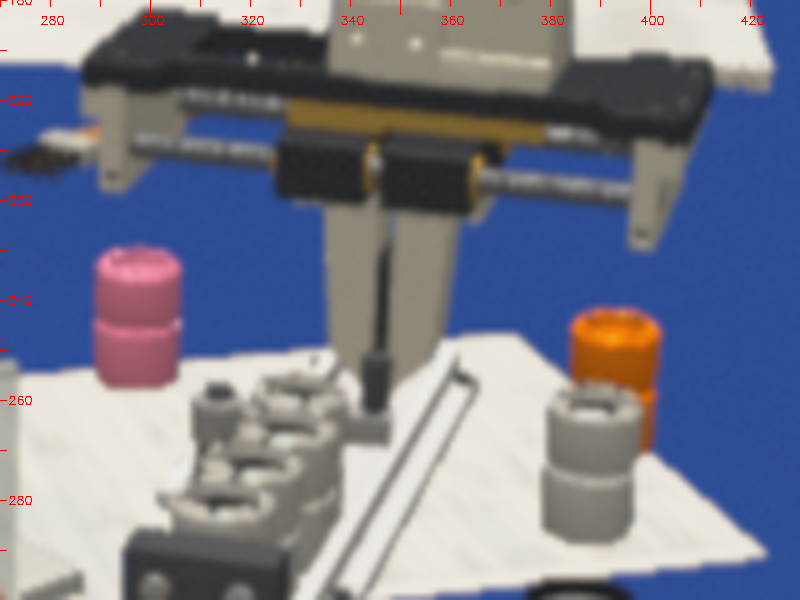

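The pin is at (345,251) and the keeper at about 100°, almost across. I'll close the last ~8 mm gently.

drive_tool([
  {"hand": 1,"tx": -0.02,"ty": -0.05,"tz": 0,"wx": 0,"wy": 0,"wz": 0},
  {"hand": 1,"tx": -0.02,"ty": -0.05,"tz": 0,"wx": 0,"wy": 0,"wz": 0},
  {"hand": 1,"tx": 0,"ty": -0.05,"tz": 0,"wx": 0,"wy": 0,"wz": 0},
  {"hand": 1,"tx": 0,"ty": 0,"tz": 0,"wx": 0,"wy": 0,"wz": 0},
])

```text
time: 13.68
tool_pos: [479.5, -230.9, 52.4]
tcp_rot: [-3.142, -0.0, -0.053]
contact_force: [-0.1, -0.1, 0.0]
grip_width: 0.3
```

drive_tool([
  {"hand": 1,"tx": 0,"ty": -0.03,"tz": 0,"wx": 0,"wy": 0,"wz": 0},
  {"hand": 1,"tx": 0,"ty": -0.03,"tz": 0,"wx": 0,"wy": 0,"wz": 0},
])

```text
time: 13.85
tool_pos: [479.5, -228.8, 52.3]
tcp_rot: [3.141, 0.0, -0.053]
contact_force: [0.0, -0.1, -0.7]
grip_width: 0.4
```

drive_tool([
  {"hand": 1,"tx": 0,"ty": -0.03,"tz": 0,"wx": 0,"wy": 0,"wz": 0},
  {"hand": 1,"tx": 0,"ty": 0,"tz": 0,"wx": 0,"wy": 0,"wz": 0},
])

```text
time: 14.02
tool_pos: [479.5, -227.4, 52.3]
tcp_rot: [-3.141, 0.0, -0.053]
contact_force: [-0.1, -0.4, 0.6]
grip_width: 0.7
```

drive_tool([
  {"hand": 1,"tx": 0,"ty": -0.025,"tz": 0,"wx": 0,"wy": 0,"wz": 0},
  {"hand": 1,"tx": 0,"ty": -0.025,"tz": 0,"wx": 0,"wy": 0,"wz": 0},
])

```text
time: 14.18
tool_pos: [479.9, -226.2, 52.4]
tcp_rot: [3.14, -0.0, -0.053]
contact_force: [-0.6, -5.2, -0.4]
grip_width: 0.4
```

```bash
python3 - <<'E'
from h import *
im=capture("side"); crop(im,270,180,430,300,5,"side15c.png")
rail()
E
```

```text
tcp rail -40.6 14.5 z 52.4 F [-0.  -4.1 -0.6] yaw [ 3.14e+00 -1.00e-03 -5.30e-02] t 14.2333
```

View pics/side15c.png

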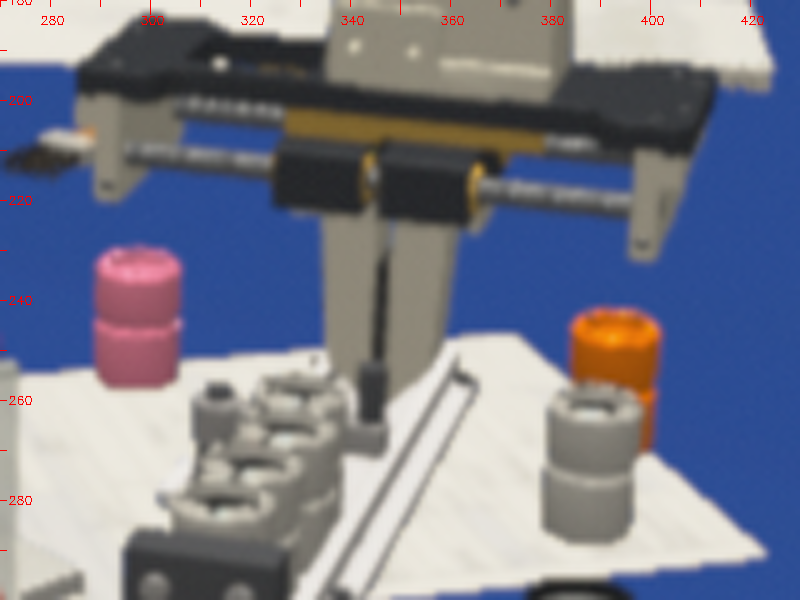

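The force has jumped to about 5 N, which should be the limit. I'll press 1 mm more, hold briefly, then retreat and inspect from above.

drive_tool([
  {"hand": 1,"tx": 0,"ty": -0.025,"tz": 0,"wx": 0,"wy": 0,"wz": 0},
  {"hand": 1,"tx": 0,"ty": 0,"tz": 0,"wx": 0,"wy": 0,"wz": 0},
  {"hand": 1,"tx": 0,"ty": 0,"tz": 0,"wx": 0,"wy": 0,"wz": 0},
])

```text
time: 14.48
tool_pos: [480.1, -225.9, 52.5]
tcp_rot: [3.139, -0.001, -0.053]
contact_force: [-0.9, -6.6, -0.8]
grip_width: 0.2
```

drive_tool([
  {"hand": 1,"tx": 0,"ty": 0.05,"tz": 0,"wx": 0,"wy": 0,"wz": 0},
  {"hand": 1,"tx": 0,"ty": 0.2,"tz": 0,"wx": 0,"wy": 0,"wz": 0},
  {"hand": 1,"tx": 0,"ty": 0.3,"tz": 0,"wx": 0,"wy": 0,"wz": 0},
  {"hand": 1,"tx": 0,"ty": 0.4,"tz": -0.3,"wx": 0,"wy": 0,"wz": 0},
  {"hand": 1,"tx": 0,"ty": 0.5,"tz": -0.5,"wx": 0,"wy": 0,"wz": 0},
  {"hand": 1,"tx": 0,"ty": 0.6,"tz": -0.5,"wx": 0,"wy": 0,"wz": 0},
  {"hand": 1,"tx": 0,"ty": 0.6,"tz": -0.4,"wx": 0,"wy": 0,"wz": 0},
  {"hand": 1,"tx": 0,"ty": 0.7,"tz": 0,"wx": 0,"wy": 0,"wz": 0},
  {"hand": 1,"tx": 0,"ty": 0.7,"tz": 0,"wx": 0,"wy": 0,"wz": 0},
  {"hand": 1,"tx": 0,"ty": 0.7,"tz": 0,"wx": 0,"wy": 0,"wz": 0},
  {"hand": 1,"tx": 0,"ty": 0.3,"tz": 0,"wx": 0,"wy": 0,"wz": 0},
  {"hand": 1,"tx": 0,"ty": 0,"tz": 0,"wx": 0,"wy": 0,"wz": 0},
  {"hand": 1,"tx": 0,"ty": 0,"tz": 0,"wx": 0,"wy": 0,"wz": 0},
])

```text
time: 15.57
tool_pos: [468.5, -426.3, 119.7]
tcp_rot: [-3.14, 0.001, -0.055]
contact_force: [-0.9, 0.1, -0.6]
grip_width: 0.6
```

```bash
python3 - <<'E'
from h import *
im=capture("side"); crop(im,270,200,430,320,5,"side16c.png")
im=capture("top"); crop(im,220,205,430,355,3,"top16c.png")
rail()
for a in (100,95,90):
    r=np.radians(a); x,y=-29+50*np.cos(r),-34+50*np.sin(r); q=O+x*ex+y*ey; print(a,round(x),round(y),proj("top",[q[0],q[1],53.5]).round(1))
E
```

```text
tcp rail -239.6 14.9 z 120.0 F [ 0.   0.3 -1.3] yaw [-3.14e+00  1.00e-03 -5.30e-02] t 15.6667
100 -38 15 [341.3 279.1]
95 -33 16 [338.1 279.4]
90 -29 16 [335.  279.5]
```

View pics/side16c.png

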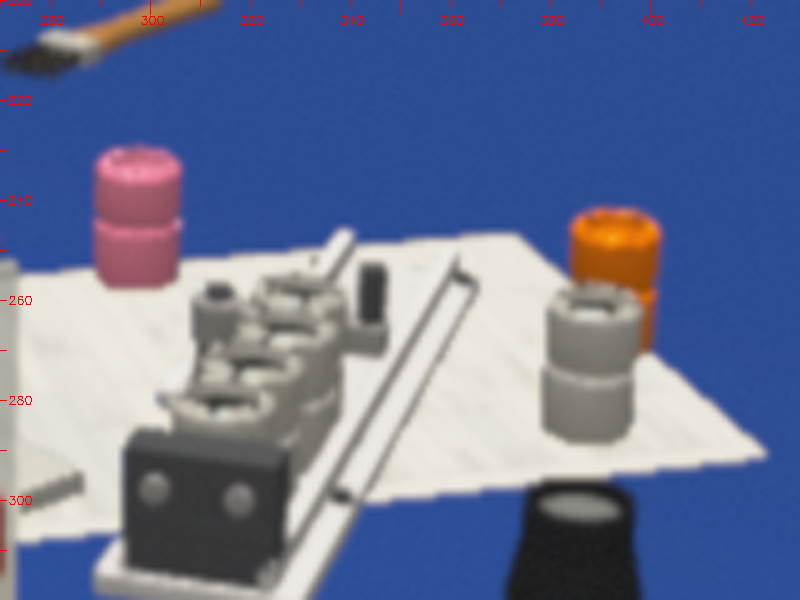

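View pics/top16c.png

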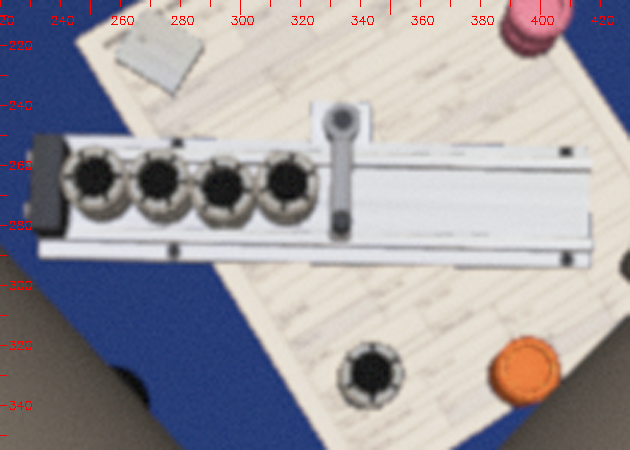

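Top view: the keeper lies straight across the channel with its pin at (334,278) and pivot at (334,245). That matches the 90° prediction after the same 1–2 px offset seen at the pivot. The row is unchanged at (252,265) to (316,266). The spare (343,330) and gauge block (272,221) haven't moved, and neither has the loupe in the side view. The arm is clear of everything, so I'm handing in.

```bash
python3 - <<'E'
from h import *
rail(); print(close_job())
E
```

```text
tcp rail -239.6 14.9 z 120.0 F [ 0.   0.3 -1.3] yaw [-3.14e+00  1.00e-03 -5.30e-02] t 15.6667
the job is handed in; nothing more can be done
None
```

The row is home against the end stop with the keeper fully across behind it, and I handed the job in at about 15.7 s of the 50 s. The interface gives no verdict, so this rests on my own camera and force checks.

- **Row:** I pushed on valve_4 only, with the closed fingertips, at about 3–5 N. The force then rose to about 14 N and travel stopped. After the arm backed off, the top view put valve_1 within about 0.5 px of its predicted home place. valve_4 was about 1.6 px (roughly 2 mm) on the stop side of its own, because the row sits in a slight zigzag in the channel. All four stood upright.
- **Keeper:** I pushed the pin round from the outer side, then from behind along the rail. Force rose to about 5–7 N with no further travel, and the last top view shows the arm straight across at its limit.
- **Left alone:** The spare and gauge block hadn't moved in the last views. In the last top view the arm mostly hides the loupe, so I checked it only in the side view. The arm ended clear of everything.
- **Disagreements:** The first move call was refused and moved nothing; I sent full rows after that. The row stopped about 4 mm further along by TCP position than I first estimated. I put that down mainly to a finger thinner than assumed, with the rest from calibration and the zigzag.

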